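# Clamp a register in the one-hand ratchet press

## Robot

A 6-joint arm with a two-finger parallel gripper is mounted at the origin on the work surface. World frame = base frame: x ahead of the robot, y to its left, z up, the work surface at z = 0. Lengths are in m, angles in rad, forces in N, time in s.
With the tool pointing down it reaches from about 0.425 to 0.95 m from the base axis. Payload 3.5 kg.
Tool frame: the origin (TCP) lies midway between the tips of the shut fingers; the grasp point (between the pads) lies 19 mm behind it; z points along the fingers, y is the line along which they close (so a half turn about z gives the same grasp; the last joint's range is limited). The gripper opens to 85 mm and grips with 20 to 120 N. Pads are 22 mm wide; open, the fingers measure 114 mm over their backs; the gripper's body (76 mm by 85 mm) begins 54 mm behind the grasp point. The pads swing forward as they close: fully open they stand 13 mm farther back than shut.
Start: joints at [1.066, 0.286, 1.577, -0, 1.279, -0.15], TCP at [0.234, 0.633, 0.231] pointing down, gripper open.
Joint ranges: [-2.77, 2.77], [-0.9, 2.22], [0.21, 2.48], [-1.53, 4.67], [0.24, 2.81], [-2.84, 2.84]. Speed limits (rad/s): [2.79, 2.79, 3.14, 3.14, 3.14, 3.14].

## Interface

Orientations are given as a rotation vector (axis times angle).
In Python, from station import state, snapshot, camera_params, sign_off gives the robot as it stands.
- The arm moves only by the shell command python3 -m jog 'ROWS' [FORCE]. ROWS is JSON, a list of rows, each a list of 3 entries, a list of its own where there are three numbers: the shift along the tool's x, y, z in mm, then the turn, a rotation vector about the tool's x, y, z in degrees, then the finger opening in mm, from 0 to 85.4. In form: [[[dx, dy, dz], [rx, ry, rz], claw], ...]. A call has exactly 8 rows; each row is the pose to reach, as a shift and turn from the pose commanded when the call began, along the tool's axes at that moment; what a row does not reach only later rows make up. A row lasts 1/12 s, in which the tool goes at most 41.7 mm and 7.16 degrees, less where a joint would pass 70% of its speed; a pose out of reach is approached as far as the arm can. A call with a gripper value outside its range is refused whole. The fingers move at their own pace and stop on an object; FORCE is the grip in N (left out, the last holds). Time passes only in rows, so rows that repeat a pose let the fingers close, or fill a call up. It gives the time, the measured TCP pose, the force, the opening and the grip force at its end, in the units of the state.
- state(): the state, without advancing time (a new reading comes with each control period).
- snapshot(name): name is "scene" or "top" or "wrist"; returns (picture, depth): 384x512x3 uint8, red, green, blue; 384x512 float32, m along the optical axis (not along the pixel's ray), 0 where there is no reading.
- camera_params(name): a dict with "fov_y" (degrees; the focal length in pixels is half the picture's height over the tangent of half this angle, whatever the lens; pixels are square), "cx", "cy" (the principal point, pixels), "position" and "rotation" of the camera in the world. Camera axes: x right, y down, z forward; pixel columns grow to the right and rows downward; lengths in m; the calibration is good to about 2 mm. The wrist camera is an equidistant fisheye: a pixel r from the principal point sees the ray r / f radians off the axis. A picture is of the moment at which its call begins: read the wrist's pose just before it. camera_params takes no time and is no camera call; for the wrist camera it gives the pose at the moment of the call.
- sign_off(): hands the job in; it is judged then, once.
The state is a dict: "clock": time; "joint_positions": joint angles; "dq": joint speeds; "effort": joint torques, N m; "tool_pos": TCP position; "tool_rot": TCP orientation; "wrist_force": force on the tool from outside, world axes, zero at the start; "moment": the same for the moment, N m; "finger_gap": opening from 0.0 (shut) to 1.0 (fully open); "grip_force": force on a finger pad.
Only numpy, scipy, OpenCV 4.12 (cv2) and the standard library are available. Lean on these libraries where they do the work, as an engineer would, in place of code of your own. Each camera call takes 0.05 s, during which the arm holds its last target. There are 200 camera calls.

## Task

Stand the thicker register, spine up, on the bed of the ratchet press, flat against the middle of its two fixed posts, and let it go. Then pump the press's trigger towards its handle, stroke by stroke, so that the jaw ratchets forward (do not push the jaw by hand), until its spring pad presses the register against the posts with the pad's stem about half-way into its barrel; never drive the stem nearly all the way in, that crushes the register. Finish while still holding the trigger pulled so that the pressure stays on, and leave the thin register, stapler and jar as they are.

Things in the scene. Friction and masses are not known exactly. Their poses are not given: they have to be found in the camera images.
- register_center (a point): The thicker of two cloth-bound registers (hard ledgers) standing spine up on the table: 34 mm thick (own y), 120 mm long (own x), 100 mm tall (own z, up), about 0.3 kg. Point at its centre, half-way up. It can be gripped from above across its thickness.
- booklet_center (a point): The thinner register, same cloth, 18 x 120 x 85 mm, standing spine up; point at its centre. Bystander. The two may be found in either order.
- seat (a point): Press, fixed end: point on top of the bed (12 mm above the table), midway between the two fixed steel posts, in the plane of their faces. z up; +y is the way the jaw closes. The register stands on the -y side, its face flat on the posts. The posts lie 32 to 66 mm to either side (x), 75 mm above the bed, 25 mm thick; the open gap of 64 mm between them takes a finger.
- anvil: The two fixed posts of the ratchet press, a bench clamp screwed to the table (smooth lacquered wooden bed 140 mm wide, 330 mm long, 12 mm thick); origin and axes as seat.
- pad_face (a point): Centre of the front face (towards the posts) of the moving pad, 60 mm wide, 44 mm high, centre 46 mm above the bed; axes as seat. At the start it is 85 to 115 mm from the posts' plane.
- jaw (a joint): Travel of the sliding jaw and its toothed rod towards the posts, m, 0 (fully back) to 0.098. Friction of about 2 N keeps it where it is. With the pad relaxed, the pad's face is 0.115 - jaw from the posts' plane. The rod sticks out backwards under the trigger, up to 134 mm behind the handle, its top 47 mm above the table. Jaw and pad reach 80 mm above the table.
- pad (a joint): How far the pad's steel stem is pressed into the jaw's barrel against its spring, m: 0 (relaxed, 22 mm of stem seen) to 0.020 (bottomed). Spring 450 N/m, so half-way, 0.010, is 4.5 N on the register.
- trigger (a joint): Travel of the trigger towards the handle, m: 0 (home, where its spring returns it when let go) to 0.026. It drives the jaw forward 1:1 by a pawl on 7 mm teeth, after up to 7 mm of slack, so a full pull advances 21 to 26 mm. When it is let go the jaw stays, but a pressed pad pushes it back until about 4 mm of pad spring is left, so the pressure lasts only while the trigger is held.
- trigger_face (a point): Centre of the outer (-y) face of the trigger, an upright black paddle 36 mm wide (x), 12 mm thick, from 79 to 127 mm above the table, on the side of the handle away from the posts; the point is 108 mm above the table and moves with it. Pushing it along +y takes 3 to 7 N, up to 14 N with the pad at work. Free space behind it, above the rod.
- handle_mid (a point): Centre of the fixed handle, an upright black post 36 mm wide (x), 16 mm thick, up to 128 mm above the table, standing on a housing 78 mm high; axes as seat, which lies 226 mm further along +y; point 108 mm above the table. Handle and trigger measure 64 mm over their outsides with the trigger home, 38 mm with it fully pulled.
- stapler_mid (a point): Stapler, 130 x 36 x 43 mm, lying on the table beyond the press; bystander.
- jar_mid (a point): Jar of paste, 56 mm across, 75 mm tall; bystander.
There are look-alikes about, which are no part of the job. Leave any pink or yellow look-alike of the part that bears register_center alone.

How it is judged:
On the way, in this order (a step that is already met when the one before it is completed fails the run):
1. the thick register stands on the bed at the posts and has been let go (x of register_center in the frame of seat between -0.025 and 0.025 m and z of register_center in the frame of seat between 0.042 and 0.056 m and angle between register_center's own z axis and vertical below 0.12 rad and y of register_center in the frame of seat between -0.035 and -0.01 m and contact force between the fingers and register below 0.2 N), for 0.2 s.
2. pumping the trigger has brought the pad onto the register (contact force between pad and register above 0.4 N and value of joint trigger above 0.002 m), for 0.1 s.
At the end, for the whole second after the job is handed in: Register upright (7 deg) on the bed, within 25 mm of the middle of the posts, its face on them (5 mm, over 0.5 N); the pad presses it, stem 6 to 14 mm of 20 in the barrel; the robot no longer touches the register but still holds the trigger pulled (x of register_center in the frame of seat between -0.025 and 0.025 m and z of register_center in the frame of seat between 0.042 and 0.056 m and angle between register_center's own z axis and vertical below 0.12 rad and y of register_center in the frame of seat between -0.023 and -0.012 m and value of joint pad between 0.006 and 0.014 m and contact force between pad and register above 1.5 N and contact force between register and anvil above 0.5 N and value of joint trigger above 0.002 m and contact force between the fingers and trigger above 1 N and linear speed of register below 0.02 m/s and contact force between the fingers and register below 0.2 N); the arm keeps its last pose, push and grip.
It fails at once if the register is crushed: the pad's stem more than 17 mm of 20 into the barrel (value of joint pad above 0.017 m).
It fails at once if the jaw or its pad is pushed by hand (contact force between any of the fingers, the arm and jaw above 3 N).
It fails at once if a bystander is moved more than 30 mm or tipped (distance of any of booklet_center, stapler_mid, jar_mid from where it was at the start of the episode above 0.03 m or angle between any of booklet_center, stapler_mid, jar_mid's own z axis and vertical above 0.5 rad).
It also fails if it takes over 64 s, if anything falls off the work surface, if the arm or the gripper's body presses on something with over 40 N, if the wrist force passes 120 N, or if a joint passes its speed limit or range.

## Working session

There is one attempt and no reset: what is moved stays moved. The work goes in short steps, Python scripts to look and compute and a shell command to move; the robot and the scene stay as the last step left them, time stands still between calls to the robot, and variables do not carry over. Pictures are saved under pics/ and viewed, at most 10 in all, crops included, and the job is handed in when it is done.

```bash
mkdir -p pics; ls
cat > h.py <<'E'
import numpy as np, cv2, pickle
from station import state, snapshot, camera_params, sign_off
from scipy.spatial.transform import Rotation as R
def grab(name,f):
    p=camera_params(name); s=state(); im,d=snapshot(name)
    pickle.dump((p,im,d),open(f'pics/{f}.pkl','wb')); cv2.imwrite(f'pics/{f}.png',im[:,:,::-1]); return p,im,d
def load(f): return pickle.load(open(f'pics/{f}.pkl','rb'))
def cloud(p,d,fish=False):
    v,u=np.mgrid[:d.shape[0],:d.shape[1]].astype(float)
    f=d.shape[0]/2/np.tan(np.radians(p['fov_y']/2)); x=(u-p['cx']); y=(v-p['cy'])
    if fish:
        r=np.hypot(x,y)+1e-9; t=np.tan(r/f)/r; x,y=x*t,y*t
    else: x,y=x/f,y/f
    P=np.stack([x*d,y*d,d],-1)
    return P@np.array(p['rotation']).reshape(3,3).T+np.array(p['position'])
E
python3 - <<'E'
from h import *
for n in('top','scene'):
    p,im,d=grab(n,n+'0'); print(p)
print(state())
a=cv2.imread('pics/top0.png');b=cv2.imread('pics/scene0.png')
cv2.imwrite('pics/a.png',cv2.resize(a,(800,600),interpolation=cv2.INTER_CUBIC));cv2.imwrite('pics/b.png',cv2.resize(b,(800,600),interpolation=cv2.INTER_CUBIC))
E
```

```text
pics
{'fov_y': 45.65893288597768, 'cx': 252.9168044434423, 'cy': 191.56486468395744, 'position': array([0.45559744, 0.00928624, 1.25917496]), 'rotation': array([-2.13511592,  2.18661728, -0.07729617])}
{'fov_y': 54.47494365877796, 'cx': 259.4894220310066, 'cy': 191.12511303908494, 'position': array([ 1.03663838, -0.10184039,  0.86580478]), 'rotation': array([-2.14474514, -1.60950131,  0.46228641])}
{'clock': 0.1, 'joint_positions': array([ 1.06600699e+00,  2.87081959e-01,  1.57800738e+00,  2.79479835e-05,
        1.27858177e+00, -1.49987347e-01]), 'dq': array([-0.00250283, -0.00302832, -0.00262315,  0.0006373 , -0.00026202,
       -0.00041286]), 'effort': array([ 1.18201402e-03, -4.07292223e+01, -2.93702281e+01, -1.90528353e-04,
        3.36498750e-03, -9.87627857e-06]), 'tool_pos': array([0.23417357, 0.63246212, 0.23009481]), 'tool_rot': array([-5.54292810e-01, -3.09160092e+00,  3.07722303e-03]), 'wrist_force': array([-0.87618992, -0.39025384,  0.1201525 ]), 'moment': array([-0.00959886,  0.06465368,  0.01634901]), 'grip_force': 0.0, 'finger_gap': 0.9995687758845865}
```

View pics/a.png

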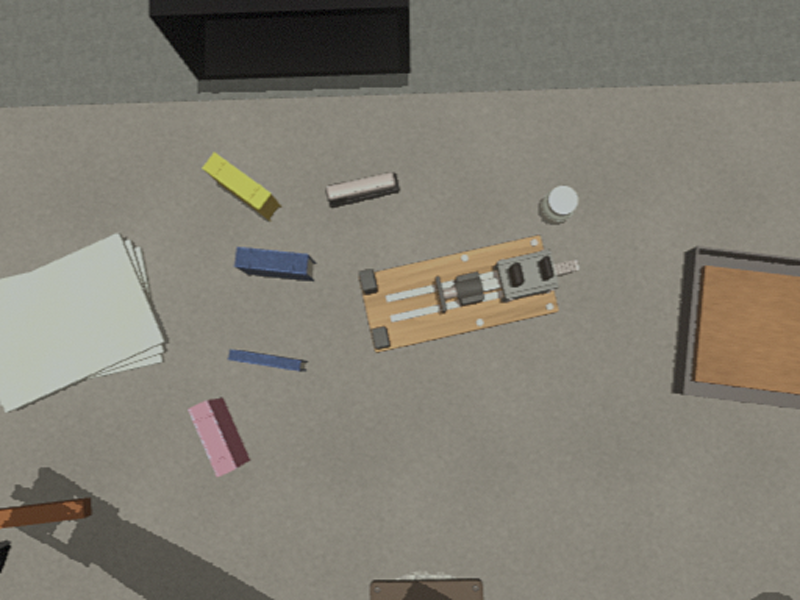

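View pics/b.png

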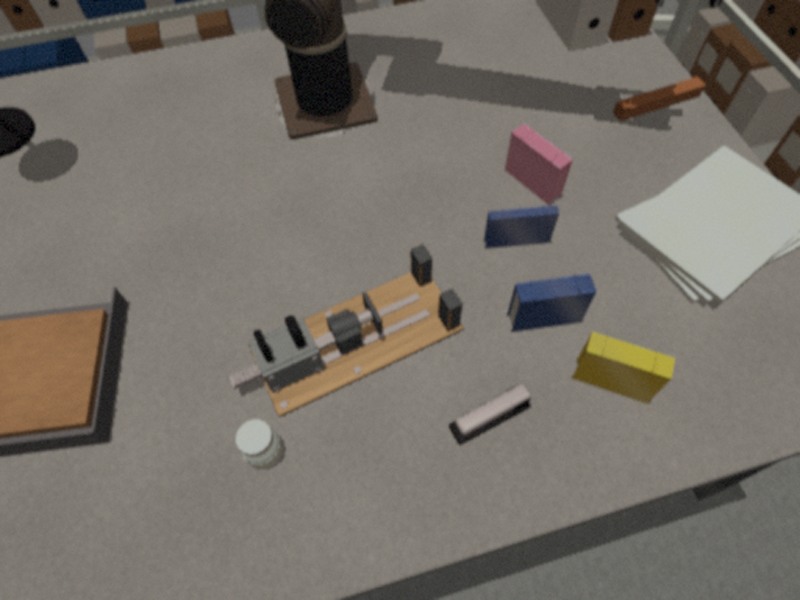

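The top view shows the thick blue register at about (275,262), the thin one at (267,360), the press posts at (368,281) and (380,337), the pad at (441,295), the handle at (515,272) and the trigger at (547,268).

```bash
sed -i "s/np.array(p\['rotation'\]).reshape(3,3).T/R.from_rotvec(p['rotation']).as_matrix().T/" h.py
python3 - <<'E'
from h import *
for cam in('top','scene'):
    p,im,d=load(cam+'0'); C=cloud(p,d); ok=d>0
    C[~ok]=9
    print(cam,'table z',np.median(C[...,2][ok&(abs(C[...,2])<.03)]))
    # known regions in world
    def rep(n,m):
        P=C[m]; 
        if len(P)<5: print(n,len(P));return
        r=cv2.minAreaRect((P[:,:2]*1000).astype(np.float32)); print(n,len(P),P.mean(0).round(4),'z',P[:,2].min().round(4),P[:,2].max().round(4),'rect',np.round(r[0],1),np.round(r[1],1),round(r[2],1))
    hsv=cv2.cvtColor(im,cv2.COLOR_RGB2HSV); blue=(hsv[...,0]>100)&(hsv[...,0]<130)&(hsv[...,1]>100)
    z=C[...,2]
    n,l=cv2.connectedComponents((blue&ok&(z>.07)).astype(np.uint8))
    for i in range(1,n):
        if (l==i).sum()>40: 
            zz=z[l==i]; rep('blue',(l==i)&(z>np.percentile(zz,95)-.008))
    if cam=='top':
        s=512/800
        v,u=np.mgrid[:384,:512]
        def box(a,b,c,e): return (u>a*s)&(u<c*s)&(v>b*s)&(v<e*s)
        rep('postA',box(350,260,385,300)&(z>.078)&(z<.1)); rep('postB',box(365,320,395,352)&(z>.078)&(z<.1))
        rep('handle',box(500,255,530,295)&(z>.115)&(z<.14)); rep('trig',box(533,250,560,285)&(z>.115)&(z<.14))
        rep('pad',box(430,270,455,315)&(z>.06)&(z<.1))
        rep('bed',box(350,230,570,355)&(z>.006)&(z<.018))
        rep('stapler',box(320,160,405,210)&(z>.03)&(z<.06)); rep('jar',box(535,180,585,225)&(z>.06)&(z<.09))
E
```

```text
top table z 0.0011221708436752742
postA 128 [0.603  0.0832 0.0873] z 0.0812 0.0938 rect [603.6  83.5] [34.3 24.8] 11.5
postB 129 [0.5072 0.064  0.0872] z 0.0799 0.0924 rect [507.6  64.2] [33.9 24.7] 10.5
handle 96 [ 0.6013 -0.1589  0.1273] z 0.1158 0.1343 rect [ 602.6 -160. ] [35.5 17.1] 12.7
trig 77 [ 0.6109 -0.2075  0.1258] z 0.1158 0.132 rect [ 611.7 -207.8] [34.3 12.2] 9.9
pad 139 [ 0.5789 -0.0448  0.0741] z 0.0609 0.0864 rect [577.4 -47.7] [57.7 35.1] 1.3
bed 4315 [ 0.5792 -0.0559  0.0129] z 0.006 0.018 rect [585.8 -77.3] [380.8 218.2] 87.9
stapler 445 [0.7721 0.0962 0.0425] z 0.0303 0.0524 rect [773.   95.3] [ 31.2 119. ] 11.0
jar 298 [ 0.73   -0.2466  0.0755] z 0.0609 0.0826 rect [ 731.1 -247.4] [48.3 48.8] 54.2
scene table z -0.0007928419239180973
blue 127 [0.6451 0.2832 0.0994] z 0.0954 0.1032 rect [644.7 280.3] [33.  31.5] 79.0
blue 227 [0.6365 0.2038 0.0989] z 0.0934 0.1028 rect [635.6 206.1] [49.9 32.3] 81.0
```

Run:
```python
from h import *
s=512/800
for cam,b in(('top',(225,238,325,290)),('scene',(505,260,605,340)),('top',(220,340,315,378))):
    p,im,d=load(cam+'0'); C=cloud(p,d); v,u=np.mgrid[:384,:512]
    z=C[...,2]; m=(d>0)&(u>b[0]*s)&(u<b[2]*s)&(v>b[1]*s)&(v<b[3]*s)
    hi=np.percentile(z[m],90); print(cam,hi, np.percentile(z[m],[50,75,95,99]).round(4))
    m&=(z>(.072 if b[1]==340 else .09)); P=C[m]; r=cv2.minAreaRect((P[:,:2]*1000).astype(np.float32)); print(m.sum(),P.mean(0),r)
    c=P[:,:2]-P[:,:2].mean(0); w,V=np.linalg.eigh(c.T@c/len(c)); print(np.sqrt(w*12),V[:,1],np.degrees(np.arctan2(V[1,1],V[0,1])))
print(R.from_rotvec(state()['tool_rot']).as_matrix().round(3))
a=cv2.imread('pics/top0.png')[130:270,130:380]; cv2.imwrite('pics/c.png',cv2.resize(a,(800,448),interpolation=cv2.INTER_CUBIC))
```

```text
top 0.1015380349142132 [0.0031 0.0988 0.1028 0.1047]
632 [0.63737208 0.24078739 0.1005205 ] ((638.0338134765625, 241.16970825195312), (120.81915283203125, 34.977176666259766), 82.5503158569336)
[0.0355515  0.12118088] [0.12686658 0.99191979] 82.71143849972688
scene 0.09923819197746725 [0.0025 0.0826 0.1002 0.1013]
734 [0.64549062 0.24168558 0.09867543] ((677.633544921875, 235.56744384765625), (120.1762924194336, 115.4613037109375), 81.7953109741211)
[0.07751536 0.12329885] [0.37065323 0.92877133] 68.24409070904784
top 0.08581368551758908 [0.0015 0.0121 0.0871 0.089 ]
332 [0.47424051 0.2558815  0.0853626 ] ((474.3550109863281, 256.5802917480469), (120.14691925048828, 17.990806579589844), 79.69464874267578)
[0.01818712 0.12143625] [0.18139569 0.98341019] 79.54893472426386
[[-0.938  0.347 -0.001]
 [ 0.347  0.938 -0.002]
 [ 0.    -0.002 -1.   ]]
```

View pics/c.png

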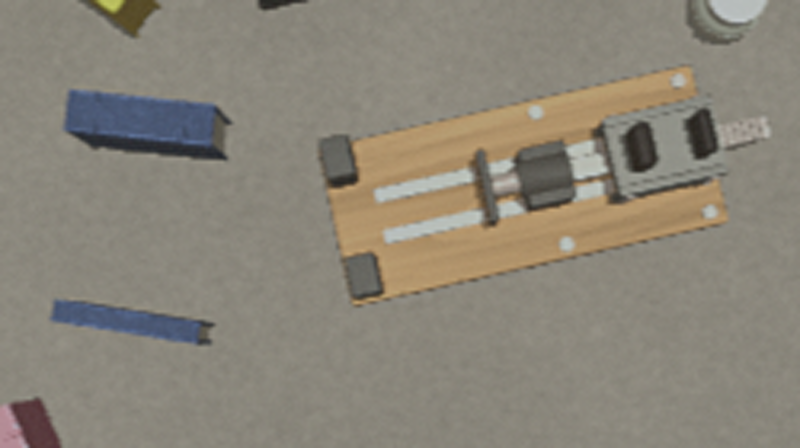

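The crop confirms the geometry: posts at (340,160) and (362,275), pad plate at (487,187), trigger at (703,133). Moving above the thick register.

```bash
cat >> h.py <<'E'
TH=np.radians(11.3); SEAT=np.array([.5579,.0615,.012]); SX=np.array([np.cos(TH),np.sin(TH),0]); SY=np.array([-np.sin(TH),np.cos(TH),0])
def seat(x,y,z): return SEAT+x*SX+y*SY+np.array([0,0,z])
def go(pos,yaw):  # yaw deg of tool y axis, tool down
    s=state(); M=R.from_rotvec(s['tool_rot']).as_matrix(); y=np.radians(yaw)
    Y=np.array([np.cos(y),np.sin(y),0]); Z=np.array([0,0,-1.]); T=np.stack([np.cross(Y,Z),Y,Z],1)
    print('t',round(s['clock'],2),'tcp',s['tool_pos'].round(4),'F',s['wrist_force'].round(1),'gap',round(s['finger_gap']*85.4,1),'grip',round(s['grip_force'],1))
    print('shift',((np.array(pos)-s['tool_pos'])@M*1000).round(1),'turn',np.degrees(R.from_matrix(M.T@T).as_rotvec()).round(1))
E
python3 -m jog '[[[-515,-227,0],[0,0,77.1],85],[[-515,-227,0],[0,0,77.1],85],[[-515,-227,0],[0,0,77.1],85],[[-515,-227,0],[0,0,77.1],85],[[-515,-227,0],[0,0,77.1],85],[[-515,-227,0],[0,0,77.1],85],[[-515,-227,0],[0,0,77.1],85],[[-515,-227,0],[0,0,77.1],85]]' 40
python3 -c "
from h import *
go([.638,.241,.2],-7.4)"
```

```text
clock: 0.77
tool_pos: [0.4746, 0.3992, 0.2308]
tool_rot: [-1.976, -2.442, 0.001]
wrist_force: [-0.3, 0.5, -0.6]
finger_gap: 0.998
grip_force: 0.0
t 0.77 tcp [0.4746 0.3992 0.2308] F [-0.3  0.5 -0.6] gap 85.3 grip 0.0
shift [-188.7  126.9   30.8] turn [-0.   0.  19.4]
```

```bash
python3 -m jog '[[[-40,26,6],[0,0,7],85],[[-80,52,12],[0,0,14],85],[[-120,80,18],[0,0,19],85],[[-160,106,24],[0,0,19],85],[[-185,124,30],[0,0,19],85],[[-185,124,30],[0,0,19],85],[[-185,124,30],[0,0,19],85],[[-185,124,30],[0,0,19],85]]'
python3 - <<'E'
from h import *
go([.638,.241,.2],-7.4)
p,im,d=grab('wrist','w1'); C=cloud(p,d,True); z=C[...,2]
m=(d>0)&(z>.09)&(z<.115)&(abs(C[...,0]-.638)<.06)&(abs(C[...,1]-.241)<.1); P=C[m]
print(m.sum(),cv2.minAreaRect((P[:,:2]*1000).astype(np.float32)),np.median(P[:,2]))
E
```

```text
clock: 1.43
tool_pos: [0.6344, 0.2462, 0.2002]
tool_rot: [-2.347, -2.086, 0.003]
wrist_force: [-0.5, 1.0, 0.9]
finger_gap: 0.995
grip_force: 0.0
t 1.43 tcp [0.6344 0.2462 0.2002] F [-0.5  1.   0.9] gap 84.9 grip 0.0
shift [-4.7  4.2  0.2] turn [-0.1  0.   0.7]
5142 ((638.5465698242188, 241.93789672851562), (120.67044830322266, 35.11545181274414), 82.81130981445312) 0.10012013828970313
```

View pics/w1.png

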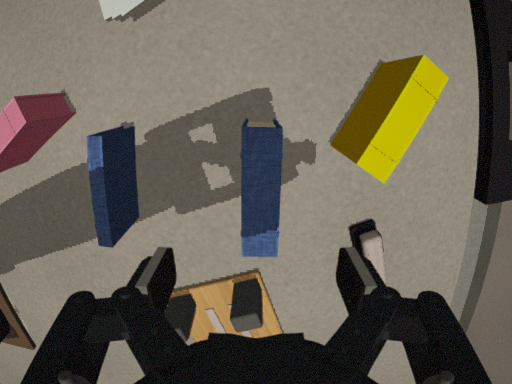

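The wrist view shows the register, at about (261,190), centred between the open fingers and clear of the neighbours. Descending to grip.

```bash
python3 -m jog '[[[-4,4,30],[0,0,0.5],85],[[-4,4,60],[0,0,0.5],85],[[-4,4,90],[0,0,0.5],85],[[-4,4,115],[0,0,0.5],85],[[-4,4,132],[0,0,0.5],85],[[-4,4,145],[0,0,0.5],85],[[-4,4,145],[0,0,0.5],85],[[-4,4,145],[0,0,0.5],85]]'
python3 -m jog '[[[0,0,0],[0,0,0],30],[[0,0,0],[0,0,0],30],[[0,0,0],[0,0,0],25],[[0,0,0],[0,0,0],25],[[0,0,0],[0,0,0],25],[[0,0,0],[0,0,0],25],[[0,0,0],[0,0,0],25],[[0,0,0],[0,0,0],25]]' 40
python3 -c "
from h import *
go([.638,.241,.055],-7.4)"
```

```text
clock: 2.15
tool_pos: [0.6373, 0.2435, 0.0564]
tool_rot: [-2.353, -2.081, 0.001]
wrist_force: [-0.3, 0.4, 0.5]
finger_gap: 0.99
grip_force: 0.0
clock: 2.82
tool_pos: [0.6386, 0.2425, 0.0577]
tool_rot: [2.355, 2.079, 0.002]
wrist_force: [-2.2, -1.0, 6.4]
finger_gap: 0.397
grip_force: 41.7
t 2.82 tcp [0.6386 0.2425 0.0577] F [-2.2 -1.   6.4] gap 33.9 grip 41.7
shift [-1.6 -0.4  2.7] turn [ 0.1 -0.   0.3]
```

```bash
python3 -m jog '[[[0,0,-15],[0,0,0],25],[[0,0,-45],[0,0,0],25],[[0,0,-80],[0,0,0],25],[[0,0,-115],[0,0,0],25],[[0,0,-140],[0,0,7],25],[[-20,-5,-145],[0,0,14],25],[[-45,-11,-145],[0,0,21],25],[[-75,-18,-145],[0,0,28],25]]'
python3 -c "
from h import *
go(seat(0,-.019,.188),-78.7)"
```

```text
clock: 3.48
tool_pos: [0.6105, 0.1703, 0.202]
tool_rot: [2.791, 1.442, 0.002]
wrist_force: [0.7, -1.0, -3.6]
finger_gap: 0.394
grip_force: 40.9
t 3.48 tcp [0.6105 0.1703 0.202 ] F [ 0.7 -1.  -3.6] gap 33.6 grip 40.9
shift [-132.2   33.9    1.9] turn [ 0.  -0.1 43.3]
```

```bash
python3 -m jog '[[[-25,6,0],[0,0,7],25],[[-50,12,0],[0,0,14],25],[[-75,18,0],[0,0,21],25],[[-98,24,0],[0,0,28],25],[[-115,29,0],[0,0,35],25],[[-128,33,0],[0,0,42],25],[[-131,34,0],[0,0,43],25],[[-131,34,0],[0,0,43],25]]'
python3 -m jog '[[[0,0,0],[0,0,0],25],[[0,0,0],[0,0,0],25],[[0,0,0],[0,0,0],25],[[0,0,0],[0,0,0],25],[[0,0,0],[0,0,0],25],[[0,0,0],[0,0,0],25],[[0,0,0],[0,0,0],25],[[0,0,0],[0,0,0],25]]'
python3 - <<'E'
from h import *
go(seat(0,-.019,.188),-78.7)
p,im,d=grab('wrist','w2'); C=cloud(p,d,True)-SEAT
S=np.stack([C@SX,C@SY,C[...,2]],-1); ok=d>0
m=ok&(S[...,2]>.065)&(S[...,2]<.085)&(abs(S[...,0])<.09)&(S[...,1]>-.03)&(S[...,1]<.05)
for q in(m&(S[...,0]>0),m&(S[...,0]<0)):
    P=S[q]; print('post',len(P),cv2.minAreaRect((P[:,:2]*1000).astype(np.float32)) if len(P)>10 else '')
m=ok&(S[...,2]>.105)&(S[...,2]<.14)&(abs(S[...,0])<.09)&(abs(S[...,1]+.02)<.05)
print('reg low edge',S[m].min(0),S[m].max(0)) if m.any() else print('none')
E
```

```text
clock: 4.15
tool_pos: [0.5627, 0.0428, 0.2008]
tool_rot: [-3.124, -0.326, 0.002]
wrist_force: [0.2, -0.2, -3.3]
finger_gap: 0.393
grip_force: 40.9
clock: 4.82
tool_pos: [0.5633, 0.0436, 0.2013]
tool_rot: [3.125, 0.325, -0.0]
wrist_force: [-0.0, 0.3, -3.6]
finger_gap: 0.391
grip_force: 40.9
t 4.82 tcp [0.5633 0.0436 0.2013] F [-0.   0.3 -3.6] gap 33.4 grip 40.9
shift [-1.8  0.3  1.3] turn [0.  0.  0.6]
post 773 ((50.282283782958984, 13.62279224395752), (25.812009811401367, 32.8853759765625), 88.90232849121094)
post 19 ((-46.798160552978516, 24.729066848754883), (1.3541735410690308, 11.946879386901855), 86.16851806640625)
reg low edge [ 0.05767465 -0.03493729  0.13248267] [ 0.06215016 -0.00137427  0.13995472]
```

View pics/w2.png

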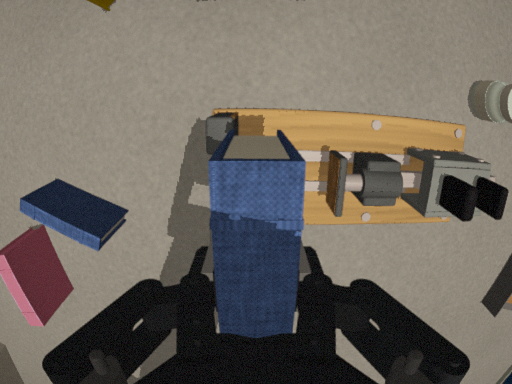

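The wrist view shows the register held upright, with its top around (257,150). The post is at (222,135) just beyond its face, and the pad is well back at (338,185). Depth puts the register face about 2 mm short of the posts, so I'll lower it.

```bash
python3 -m jog '[[[-1.5,0,25],[0,0,0.5],25],[[-1.5,0,55],[0,0,0.5],25],[[-1.5,0,85],[0,0,0.5],25],[[-1.5,0,105],[0,0,0.5],25],[[-1.5,0,117],[0,0,0.5],25],[[-1.5,0,122],[0,0,0.5],25],[[-1.5,0,126],[0,0,0.5],25],[[-1.5,0,126],[0,0,0.5],25]]'
python3 -m jog '[[[0,0,1],[0,0,0],25],[[0,0,2],[0,0,0],25],[[0,0,3],[0,0,0],25],[[0,0,4],[0,0,0],25],[[0,0,5],[0,0,0],25],[[0,0,5],[0,0,0],25],[[0,0,5],[0,0,0],25],[[0,0,5],[0,0,0],25]]'
python3 -c "
from h import *
go(seat(0,-.019,.0577),-78.7)"
```

```text
clock: 5.53
tool_pos: [0.5625, 0.0431, 0.0758]
tool_rot: [3.126, 0.311, 0.002]
wrist_force: [-0.2, 0.4, -2.4]
finger_gap: 0.395
grip_force: 40.8
clock: 6.2
tool_pos: [0.5619, 0.0432, 0.0703]
tool_rot: [3.126, 0.311, -0.0]
wrist_force: [-0.4, -1.0, -3.4]
finger_gap: 0.392
grip_force: 40.8
t 6.2 tcp [0.5619 0.0432 0.0703] F [-0.4 -1.  -3.4] gap 33.5 grip 40.8
shift [-0.3  0.2  0.6] turn [0.  0.  0.1]
```

Still hanging (−3.4 N), about 0.5 mm up. Setting it down gently.

```bash
python3 -m jog '[[[0,0,0.5],[0,0,0],25],[[0,0,1],[0,0,0],25],[[0,0,1.2],[0,0,0],25],[[0,0,1.5],[0,0,0],25],[[0,0,1.5],[0,0,0],25],[[0,0,1.5],[0,0,0],25],[[0,0,1.5],[0,0,0],25],[[0,0,1.5],[0,0,0],25]]'
```

```text
clock: 6.87
tool_pos: [0.5621, 0.0432, 0.0696]
tool_rot: [3.126, 0.312, 0.001]
wrist_force: [-3.7, 0.6, 5.3]
finger_gap: 0.392
grip_force: 41.9
```

```bash
python3 -m jog '[[[0,0,0],[0,0,0],38],[[0,0,0],[0,0,0],42],[[0,0,0],[0,0,0],46],[[0,0,0],[0,0,0],50],[[0,0,0],[0,0,0],50],[[0,0,0],[0,0,0],50],[[0,0,0],[0,0,0],50],[[0,0,0],[0,0,0],50]]'
python3 -m jog '[[[0,0,-15],[0,0,0],50],[[0,0,-40],[0,0,0],50],[[0,0,-70],[0,0,0],50],[[0,0,-100],[0,0,0],50],[[0,0,-125],[0,0,0],50],[[0,0,-135],[0,0,0],50],[[0,0,-135],[0,0,0],50],[[0,0,-135],[0,0,0],50]]'
cat >> h.py <<'E'
def look(f,cam='wrist'):
    p,im,d=grab(cam,f); C=cloud(p,d,cam=='wrist')-SEAT
    S=np.stack([C@SX,C@SY,C[...,2]],-1); return im,S,d>0
def rect(n,S,m):
    P=S[m]
    if len(P)<10: print(n,len(P)); return
    r=cv2.minAreaRect((P[:,:2]*1000).astype(np.float32)); print(n,len(P),'min',P.min(0).round(4),'max',P.max(0).round(4),'rect',np.round(r[0],1),np.round(r[1],1),round(r[2],1))
E
python3 - <<'E'
from h import *
go(seat(0,-.019,.188),-78.7)
im,S,ok=look('w3'); X,Y,Z=np.moveaxis(S,-1,0)
rect('reg',S,ok&(Z>.092)&(Z<.11)&(abs(X)<.1)&(abs(Y+.02)<.05))
rect('post+',S,ok&(Z>.068)&(Z<.085)&(X>.02)&(X<.08)&(Y>-.005)&(Y<.05))
rect('post-',S,ok&(Z>.068)&(Z<.085)&(X<-.02)&(X>-.08)&(Y>-.005)&(Y<.05))
im,S,ok=look('t3','top'); X,Y,Z=np.moveaxis(S,-1,0)
rect('trig',S,ok&(Z>.106)&(Z<.125)&(abs(X)<.03)&(Y<-.245)&(Y>-.31))
rect('handle',S,ok&(Z>.106)&(Z<.125)&(abs(X)<.03)&(Y<-.21)&(Y>-.243))
E
```

```text
clock: 7.53
tool_pos: [0.5619, 0.0431, 0.0688]
tool_rot: [3.126, 0.311, 0.0]
wrist_force: [-0.7, 0.3, -0.1]
finger_gap: 0.59
grip_force: 0.0
clock: 8.2
tool_pos: [0.5616, 0.0432, 0.2033]
tool_rot: [-3.126, -0.311, 0.0]
wrist_force: [-0.1, 0.0, -0.6]
finger_gap: 0.588
grip_force: 0.0
t 8.2 tcp [0.5616 0.0432 0.2033] F [-0.1  0.  -0.6] gap 50.2 grip 0.0
shift [-0.   0.3  3.3] turn [-0.   0.   0.1]
reg 5563 min [-0.0599 -0.036   0.0957] max [ 0.0612 -0.0007  0.1026] rect [  0.6 -18.3] [ 34.8 121.3] 89.6
post+ 1048 min [ 0.0332 -0.0047  0.0681] max [0.067  0.0264 0.0811] rect [50.  11.3] [29.8 33.9] 84.5
post- 797 min [-0.0649  0.0013  0.0681] max [-0.0309  0.026   0.0769] rect [-47.9  13.6] [24.6 34. ] 89.7
trig 71 min [-0.0177 -0.2811  0.1077] max [ 0.0173 -0.2694  0.1218] rect [-2.000e-01 -2.752e+02] [35.  11.7] 0.6
handle 93 min [-0.018  -0.2336  0.1064] max [ 0.0176 -0.2172  0.1204] rect [-1.000e-01 -2.255e+02] [35.5 16.1] 2.0
```

View pics/w3.png

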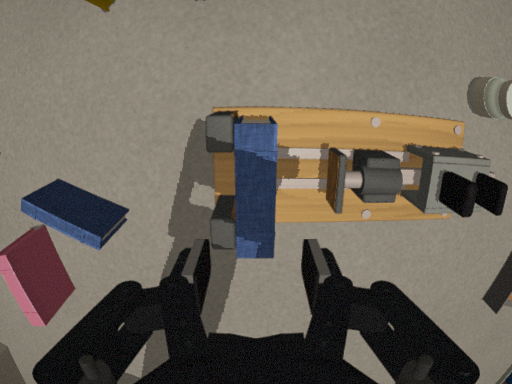

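The register stands at the middle, about 1–2 mm off the posts (top at (257,190)), and the fingers have let go and are clear. Next I go behind the trigger with the fingers shut and the tool turned 90°.

```bash
python3 -m jog '[[[0,25,0],[0,0,-7],50],[[0,60,0],[0,0,-14],30],[[0,95,0],[0,0,-21],0],[[0,130,0],[0,0,-28],0],[[0,165,0],[0,0,-35],0],[[0,200,0],[0,0,-42],0],[[0,230,0],[0,0,-49],0],[[0,255,0],[0,0,-56],0]]' 60
python3 -c "
from h import *
go(seat(0,-.325,.188),11.3)"
```

```text
clock: 8.97
tool_pos: [0.6112, -0.2088, 0.2007]
tool_rot: [-2.607, -1.747, 0.004]
wrist_force: [0.6, 1.0, 0.7]
finger_gap: 0.003
grip_force: 0.0
t 8.97 tcp [ 0.6112 -0.2088  0.2007] F [0.6 1.  0.7] gap 0.2 grip 0.0
shift [-40.8  28.    0.6] turn [ -0.2  -0.1 -33.7]
```

```bash
python3 -m jog '[[[-10,7,0],[0,0,-7],0],[[-20,14,0],[0,0,-14],0],[[-30,21,0],[0,0,-21],0],[[-40,27,0],[0,0,-28],0],[[-40,27,10],[0,0,-33.7],0],[[-40,27,40],[0,0,-33.7],0],[[-40,27,70],[0,0,-33.7],0],[[-40,27,90],[0,0,-33.7],0]]'
python3 -m jog '[[[0,0,5],[0,0,0],0],[[0,0,10],[0,0,0],0],[[0,0,15],[0,0,0],0],[[0,0,15],[0,0,0],0],[[0,0,15],[0,0,0],0],[[0,0,15],[0,0,0],0],[[0,0,15],[0,0,0],0],[[0,0,15],[0,0,0],0]]'
python3 - <<'E'
from h import *
go(seat(0,-.300,.082),11.3)
im,S,ok=look('w4'); X,Y,Z=np.moveaxis(S,-1,0)
rect('trig',S,ok&(Z>.106)&(Z<.125)&(abs(X)<.03)&(Y<-.245)&(Y>-.29))
rect('barrel',S,ok&(Z>.062)&(Z<.08)&(abs(X)<.03)&(Y<-.105)&(Y>-.2))
rect('padtop',S,ok&(Z>.052)&(Z<.075)&(abs(X)<.035)&(Y<-.05)&(Y>-.12))
E
```

```text
clock: 9.63
tool_pos: [0.6191, -0.2529, 0.1078]
tool_rot: [-1.992, -2.419, 0.002]
wrist_force: [-1.1, -0.6, -0.7]
finger_gap: 0.003
grip_force: 0.0
clock: 10.3
tool_pos: [0.6222, -0.2544, 0.1]
tool_rot: [1.995, 2.424, 0.0]
wrist_force: [0.2, -0.1, 0.4]
finger_gap: -0.0
grip_force: 0.0
t 10.3 tcp [ 0.6222 -0.2544  0.1   ] F [ 0.2 -0.1  0.4] gap -0.0 grip 0.0
shift [22.4 -1.3  5.9] turn [ 0.1  0.1 -0.2]
trig 2442 min [-0.0174 -0.2803  0.106 ] max [ 0.0184 -0.2685  0.1169] rect [   0.5 -274.5] [11.7 35.9] 89.6
barrel 0
padtop 0
```

View pics/w4.png

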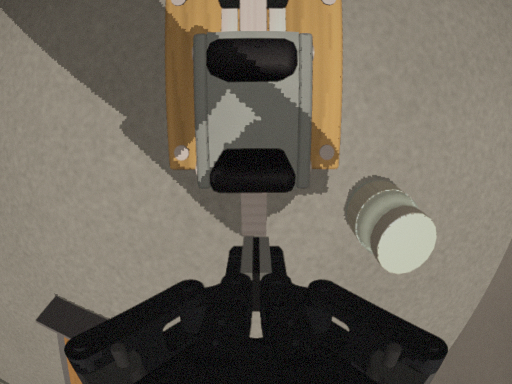

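The wrist view shows the trigger at (252,170), the handle at (252,60), and the shut fingers centred behind the trigger at (255,245). First stroke.

```bash
python3 -m jog '[[[8,-1,3],[0,0,0],0],[[16,-1,6],[0,0,0],0],[[22,-1,6],[0,0,0],0],[[27,-1,6],[0,0,0],0],[[29,-1,6],[0,0,0],0],[[31,-1,6],[0,0,0],0],[[33,-1,6],[0,0,0],0],[[33,-1,6],[0,0,0],0]]'
python3 -m jog '[[[3,0,0],[0,0,0],0],[[6,0,0],[0,0,0],0],[[9,0,0],[0,0,0],0],[[12,0,0],[0,0,0],0],[[15,0,0],[0,0,0],0],[[18,0,0],[0,0,0],0],[[20,0,0],[0,0,0],0],[[20,0,0],[0,0,0],0]]'
cat >> h.py <<'E'
def jaw(f):
    im,S,ok=look(f,'top'); X,Y,Z=np.moveaxis(S,-1,0)
    rect('trig',S,ok&(Z>.106)&(Z<.125)&(abs(X)<.02)&(Y<-.243)&(Y>-.285))
    rect('barrel',S,ok&(Z>.055)&(Z<.075)&(abs(X)<.035)&(Y<-.04)&(Y>-.185))
    rect('reg',S,ok&(Z>.092)&(Z<.11)&(abs(X)<.1)&(abs(Y+.02)<.05))
    return im,S,ok
E
python3 - <<'E'
from h import *
s=state();print('tcp seat', (s['tool_pos']-SEAT)@SY, 'F along', s['wrist_force']@SY)
im,S,ok=load('t3')[0:0] or jaw('t5')
cv2.imwrite('pics/d.png',cv2.resize(im[130:240,220:390,::-1],(800,518),interpolation=cv2.INTER_CUBIC))
E
```

```text
clock: 11.02
tool_pos: [0.6143, -0.2223, 0.0926]
tool_rot: [1.996, 2.425, -0.001]
wrist_force: [0.1, -2.6, -2.4]
finger_gap: 0.005
grip_force: 1.5
clock: 11.68
tool_pos: [0.6106, -0.2032, 0.0928]
tool_rot: [1.995, 2.424, -0.002]
wrist_force: [2.1, -4.7, -3.4]
finger_gap: 0.001
grip_force: 2.9
tcp seat -0.2699165352352046 F along -5.019167210431459
trig 0
barrel 301 min [-0.03   -0.1576  0.055 ] max [ 0.0289 -0.0822  0.0745] rect [  -0.5 -119.9] [75.4 58.9] 90.0
reg 637 min [-0.0596 -0.0364  0.0961] max [ 0.0607 -0.0023  0.1079] rect [  0.5 -19.4] [ 34.1 120.3] 89.9
```

View pics/d.png

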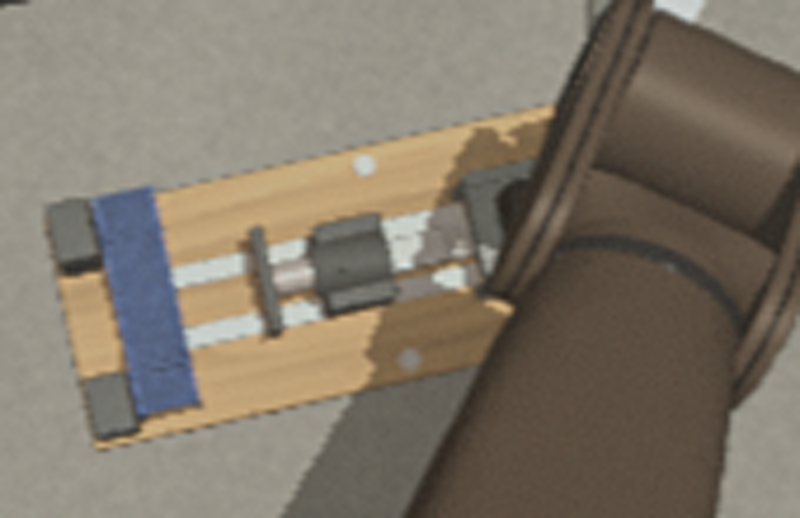

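The top crop shows the pad plate at (265,280), moved nearer the register at (145,300). Comparing it with the earlier frame and finishing the stroke.

```bash
python3 -m jog '[[[2,0,0],[0,0,0],0],[[3,0,0],[0,0,0],0],[[4,0,0],[0,0,0],0],[[5,0,0],[0,0,0],0],[[5,0,0],[0,0,0],0],[[5,0,0],[0,0,0],0],[[5,0,0],[0,0,0],0],[[5,0,0],[0,0,0],0]]'
python3 - <<'E'
from h import *
p,im,d=load('t3'); C=cloud(p,d)-SEAT; S=np.stack([C@SX,C@SY,C[...,2]],-1);X,Y,Z=np.moveaxis(S,-1,0)
rect('before',S,(Z>.055)&(Z<.075)&(abs(X)<.035)&(Y<-.04)&(Y>-.185))
s=state();print('tcp seat', (s['tool_pos']-SEAT)@SY, 'F along', s['wrist_force']@SY)
jaw('t6')
E
```

```text
clock: 12.4
tool_pos: [0.6098, -0.1991, 0.0928]
tool_rot: [1.995, 2.423, -0.003]
wrist_force: [1.0, -7.7, -4.6]
finger_gap: 0.001
grip_force: 3.8
before 288 min [-0.03   -0.1725  0.0551] max [ 0.0277 -0.0974  0.0735] rect [  -3.7 -134.8] [74.8 57.5] 85.7
tcp seat -0.26570662478193746 F along -7.699693528576326
trig 0
barrel 283 min [-0.0292 -0.1532  0.0551] max [ 0.0299 -0.0778  0.0748] rect [   0.2 -115.6] [75.2 59.1] 89.8
reg 637 min [-0.0597 -0.0364  0.0946] max [ 0.0606 -0.0022  0.1079] rect [  0.4 -19.4] [ 34.2 120.2] 89.8
```

```bash
python3 -m jog '[[[-10,0,0],[0,0,0],0],[[-20,0,0],[0,0,0],0],[[-30,0,0],[0,0,0],0],[[-34,0,0],[0,0,0],0],[[-34,0,0],[0,0,0],0],[[-34,0,0],[0,0,0],0],[[-28,0,0],[0,0,0],0],[[-25,0,0],[0,0,0],0]]'
python3 -m jog '[[[4,0,0],[0,0,0],0],[[8,0,0],[0,0,0],0],[[12,0,0],[0,0,0],0],[[16,0,0],[0,0,0],0],[[20,0,0],[0,0,0],0],[[23,0,0],[0,0,0],0],[[25,0,0],[0,0,0],0],[[25,0,0],[0,0,0],0]]'
python3 - <<'E'
from h import *
s=state();print('tcp seat', (s['tool_pos']-SEAT)@SY, 'F along', s['wrist_force']@SY)
jaw('t7')
E
```

```text
clock: 13.12
tool_pos: [0.6144, -0.2219, 0.0929]
tool_rot: [1.995, 2.425, -0.002]
wrist_force: [-0.1, -3.8, -0.7]
finger_gap: -0.0
grip_force: 1.9
clock: 13.78
tool_pos: [0.6099, -0.1991, 0.093]
tool_rot: [1.992, 2.423, -0.004]
wrist_force: [0.6, -7.7, -3.4]
finger_gap: 0.002
grip_force: 4.1
tcp seat -0.2657622761258952 F along -7.628003987892061
trig 0
barrel 295 min [-0.0298 -0.1323  0.055 ] max [ 0.0294 -0.057   0.0733] rect [ -0.1 -94.7] [59.3 75.2] 0.1
reg 638 min [-0.0597 -0.0364  0.0936] max [ 0.0604 -0.0023  0.1088] rect [  0.4 -19.5] [ 34.1 120. ] 89.8
```

```bash
python3 -m jog '[[[-10,0,0],[0,0,0],0],[[-20,0,0],[0,0,0],0],[[-30,0,0],[0,0,0],0],[[-34,0,0],[0,0,0],0],[[-34,0,0],[0,0,0],0],[[-34,0,0],[0,0,0],0],[[-28,0,0],[0,0,0],0],[[-25,0,0],[0,0,0],0]]'
python3 -m jog '[[[4,0,0],[0,0,0],0],[[8,0,0],[0,0,0],0],[[12,0,0],[0,0,0],0],[[16,0,0],[0,0,0],0],[[20,0,0],[0,0,0],0],[[23,0,0],[0,0,0],0],[[25,0,0],[0,0,0],0],[[25,0,0],[0,0,0],0]]'
python3 - <<'E'
from h import *
s=state();print('tcp seat', (s['tool_pos']-SEAT)@SY, 'F along', s['wrist_force']@SY)
jaw('t8')
E
```

```text
clock: 14.5
tool_pos: [0.6143, -0.2219, 0.0928]
tool_rot: [1.995, 2.425, -0.002]
wrist_force: [1.3, -3.9, -0.9]
finger_gap: -0.004
grip_force: 1.9
clock: 15.17
tool_pos: [0.6098, -0.1991, 0.0929]
tool_rot: [1.992, 2.423, -0.004]
wrist_force: [1.0, -7.9, -3.5]
finger_gap: -0.002
grip_force: 4.1
tcp seat -0.26573842182618657 F along -7.9034681780324485
trig 0
barrel 252 min [-0.0296 -0.1113  0.055 ] max [ 0.0282 -0.04    0.0741] rect [ -0.4 -75.7] [57.7 71.3] 0.5
reg 638 min [-0.0597 -0.0364  0.0935] max [ 0.0601 -0.0023  0.1072] rect [  0.2 -19.5] [ 34.1 119.7] 89.8
```

The pad is just at the register face. The final stroke advances the jaw about 12 mm, in steps.

```bash
python3 -m jog '[[[-10,0,0],[0,0,0],0],[[-20,0,0],[0,0,0],0],[[-30,0,0],[0,0,0],0],[[-34,0,0],[0,0,0],0],[[-34,0,0],[0,0,0],0],[[-34,0,0],[0,0,0],0],[[-28,0,0],[0,0,0],0],[[-25,0,0],[0,0,0],0]]'
python3 -m jog '[[[3,0,0],[0,0,0],0],[[5,0,0],[0,0,0],0],[[7,0,0],[0,0,0],0],[[9,0,0],[0,0,0],0],[[11,0,0],[0,0,0],0],[[13,0,0],[0,0,0],0],[[13,0,0],[0,0,0],0],[[13,0,0],[0,0,0],0]]'
python3 - <<'E'
from h import *
s=state();print('tcp seat', (s['tool_pos']-SEAT)@SY, 'F along', s['wrist_force']@SY)
jaw('t9')
E
```

```text
clock: 15.88
tool_pos: [0.6144, -0.2219, 0.0929]
tool_rot: [1.995, 2.425, -0.002]
wrist_force: [-0.5, -3.9, -1.5]
finger_gap: -0.005
grip_force: 1.9
clock: 16.55
tool_pos: [0.6122, -0.2108, 0.0929]
tool_rot: [1.993, 2.423, -0.004]
wrist_force: [1.4, -8.4, -2.9]
finger_gap: -0.001
grip_force: 3.8
tcp seat -0.27769220397081235 F along -8.49955379583732
trig 0
barrel 219 min [-0.0298 -0.1023  0.0551] max [ 0.0283 -0.04    0.073 ] rect [ -0.5 -71.2] [58.1 62.3] 0.4
reg 635 min [-0.0599 -0.0341  0.0944] max [ 0.0604 -0.      0.1075] rect [  0.3 -17.1] [ 34.1 120.3] 90.0
```

Compression is about 7 mm. Adding 3 mm.

```bash
python3 -m jog '[[[1,0,0],[0,0,0],0],[[2,0,0],[0,0,0],0],[[3,0,0],[0,0,0],0],[[3.2,0,0],[0,0,0],0],[[3.2,0,0],[0,0,0],0],[[3.2,0,0],[0,0,0],0],[[3.2,0,0],[0,0,0],0],[[3.2,0,0],[0,0,0],0]]'
python3 - <<'E'
from h import *
s=state();print('tcp seat', (s['tool_pos']-SEAT)@SY, 'F along', s['wrist_force']@SY)
im,_,_=jaw('t10')
cv2.imwrite('pics/e.png',cv2.resize(im[130:240,220:390,::-1],(800,518),interpolation=cv2.INTER_CUBIC))
E
```

```text
clock: 17.27
tool_pos: [0.6117, -0.2084, 0.0929]
tool_rot: [1.992, 2.422, -0.005]
wrist_force: [2.1, -9.5, -4.0]
finger_gap: 0.001
grip_force: 4.7
tcp seat -0.27520349143631107 F along -9.683392247845125
trig 0
barrel 218 min [-0.0278 -0.0997  0.055 ] max [ 0.0284 -0.04    0.0738] rect [  0.6 -69.9] [56.2 59.6] 0.6
reg 636 min [-0.0596 -0.0341  0.095 ] max [ 0.0609 -0.      0.1084] rect [  0.7 -17.1] [120.4  34.1] 0.0
```

View pics/e.png

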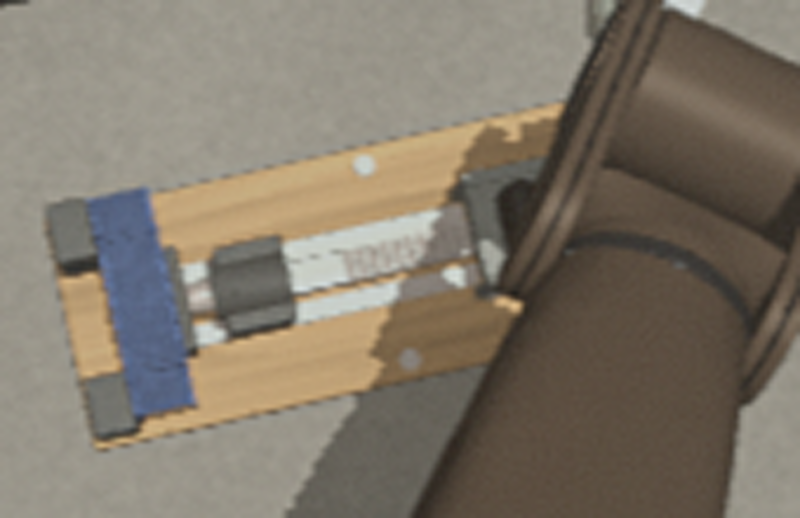

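The crop shows the register flat on the posts and the pad at (178,300) pressed against it. The visible stem (190–213) has roughly halved, so compression is about 9.5 mm. Trigger is held with about 9.7 N. Handing in.

```bash
python3 -c "
from station import sign_off
print(sign_off())"
```

```text
the job is handed in; nothing more can be done
None
```

I handed the job in at about 17 s: the thick register stands on the bed, flat against the posts and let go, with the pad's stem about 9.5 of 20 mm into its barrel by camera estimate and the trigger still held at about 9.7 N. The arm touched nothing else as far as I saw; I didn't re-measure the bystanders, and the sign-off gave no verdict.

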